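# Clip the price plate under the spring flap of the price board

## Task

On the flour stall's price board, press the thumb plate of the spring clip down with one fingertip to hold its flap open, and while it is open push the red-banded wooden price plate under the flap with the other fingertip, until it lies square against the stop rail, about centred under the flap. Then let the flap close down on the plate and take the hand away. Only push the plate along the board, never pick it up or tip it, and leave everything else on the board and the table where it is.

Things in the scene. Friction and masses are not known exactly. Their poses are not given: they have to be found in the camera images.
- board: Brown hardboard price board lying flat, fixed to the table, 290 (its x) x 220 (its y) x 6 mm; origin at the centre of its underside, on the table. Its +x points from its near edge to the edge with the steel clip, away from the robot give or take its yaw; +z up, top at z = 6 mm. The clip is centred on y = 0; its fixed parts are no more than 18 mm higher than the board's top.
- hinge (a point): Middle of the clip's hinge line, which runs along the board's y, 13 mm above the board's top, at x = 105, z = 19 mm in the board frame. Axes as the board's. A hinge ear stands at y = +-58 mm.
- stop (a point): Fixed steel stop rail under the flap, 104 mm wide along the board's y, 6 mm high: this point is the middle of its near face at the board's top, at x = 96 mm, y = 0, z = 6 mm in the board frame. The plate is home when its leading long edge lies against this face.
- flap (a joint): Opening angle of the spring flap, rad: 0 shut, 0.96 fully open (the thumb plate's end is then on the board). Flap and thumb plate are one steel piece rocking on the hinge: pressing the thumb plate down lifts the flap. Spring 0.054 N m shut, 0.096 at 0.7 (5 N pressed 20 mm behind the hinge); let go, it shuts. Lip underside above the board: 14 mm at 0.5, 20 at 0.7. Resting on the home plate: about 0.34.
- lip (a point): Middle of the flap's lip. The flap is the part before the hinge (towards the board's -x): 110 mm wide, 30 mm long, 2 mm thick; shut it slopes down from the hinge until the lip touches the board at x = 77 mm in the board frame, and rises as it opens, staying within 2 mm of that x.
- thumb_plate (a point): Middle of the thumb plate's width, 27 mm from the hinge line. The thumb plate is the part behind the hinge (towards the board's +x): 64 mm wide, 45 mm long, 2.5 mm thick. Shut it slopes up at 0.7 rad, its end 29 mm above the hinge and 34 mm behind it; at 0.7 rad of opening it is level, its top 14 mm above the board's top.
- plate: The price plate: pale wooden plate with a red band on top, 26 mm (its x) x 70 mm (its y) x 10 mm high, 15 to 31 g, lying loose on the board in front of the flap; origin at the centre of its underside, x along its short side, roughly along the board's x. Home: its origin at x = 83 mm, y about 0 in the board frame, its leading 19 mm under the flap.
- spare: Bystander: another price plate of the same size with a blue band, lying on the near part of the board; origin at the centre of its underside.
- weight: Bystander: small brass weight, 28 mm across, 36 mm high, standing on the near part of the board; origin at its underside.
- cup: Bystander: white ceramic cup, 72 mm across, 62 mm high; origin at its underside.
- jar: Bystander: amber jar with a green lid, 72 mm across, 105 mm high; origin at its underside.
- can: Bystander: can with a yellow label, 74 mm across, 95 mm high; origin at its underside.
- pot: Bystander: black clay coffee pot with neck, handle and spout, 116 mm across, 172 mm high; origin at its underside.
- scoop: Bystander: steel scoop, 85 x 60 x 30 mm with a 90 mm wooden handle towards its -x; origin under the pan's centre.
Not all that is in view belongs to the job. Leave any pink or yellow look-alike of the plate alone.

How it is judged:
By the outcome, as a careful person would: the job done as asked, in the order asked, and still so for the second after the job is handed in, with the robot touching nothing.
It also fails if it takes over 56 s, if anything falls off the work surface, if the arm or the gripper's body presses on something with over 40 N, if the wrist force passes 120 N, or if a joint passes its speed limit or range.

## Robot

A 6-joint arm with a two-finger parallel gripper is mounted at the origin on the work surface. World frame = base frame: x ahead of the robot, y to its left, z up, the work surface at z = 0. Lengths are in m, angles in rad, forces in N, time in s.
With the tool pointing down it reaches from about 0.35 to 0.975 m from the base axis. Payload 7.1 kg.
Tool frame: the origin (TCP) lies midway between the tips of the shut fingers; the grasp point (between the pads) lies 19 mm behind it; z points along the fingers, x is the direction in which the jaws open and shut, and the axes are right-handed (so a half turn about z gives the same grasp; the last joint's range is limited). The gripper opens to 88 mm and grips with 3 to 60 N. Pads are 20 mm wide; open, the fingers measure 115 mm over their backs; the gripper's body (75 mm by 178 mm) begins 61 mm behind the grasp point.
Start: joints at [-1.262, 0.423, 1.63, -0, 1.089, -0.019], TCP at [0.201, -0.592, 0.223] pointing down, gripper open.
Joint ranges: [-3, 3], [-0.9, 2.11], [0.09, 2.58], [-1.31, 4.45], [0.11, 2.69], [-2.54, 2.54]. Speed limits (rad/s): [2.39, 2.39, 3.01, 3.14, 3.14, 3.14].

## Interface

Orientations are given as a unit quaternion [w, x, y, z].
In Python, from station import move_pose, movel, movej, command_gripper, wait, inverse_kinematics, read_camera, camera_info, MotionError, job_done, get_time, get_joint_pos, get_qvel, get_effort, get_tcp_pos, get_ee_rot, get_ft_force, get_ft_torque, get_grip_width gives the robot as it stands. Calls block until the motion is done:
- move_pose(position, orientation): joint-space move of the TCP to a pose.
- movel(position, frame=None, v=0.15, until_force=None): straight line of the TCP; frame=None keeps the orientation; v is the mean speed in m/s. With until_force (N) it stops when the force on the tool has changed by that much, and returns True; else False.
- movej(angles): joint-space move.
- command_gripper(opening): opening from 0.0 (shut) to 1.0 (fully open); the grip force is fixed at half the most; returns when the fingers have stopped.
- wait(seconds).
- inverse_kinematics(position, orientation): joint angles nearest the present ones, or None.
- read_camera(name): name is "scene" or "top" or "wrist"; returns the picture (384x512x3 uint8, red, green, blue); there is no depth.
- camera_info(name): a dict with "intrinsics" (3x3 intrinsics, pixels), "dist" ([k1, k2, p1, p2, k3] as OpenCV has them; the pictures are not rectified), "T" (4x4, takes a point from camera to world coordinates); the wrist camera has in their place "tool_from_camera" (4x4, takes a point from camera to tool coordinates, whose origin is the TCP and whose axes are the tool frame's). Camera axes: x right, y up, looking along -z (the intrinsics and any distortion apply to the point x, -y, -z); pixel columns grow to the right and rows downward; lengths in m; the calibration is good to about 2 mm. A picture is of the moment at which its call begins: read the wrist's pose just before it. camera_info takes no time and is no camera call.
A pose or a line that the arm cannot do raises MotionError and nothing moves.
- job_done(): hands the job in, once; it reports no verdict.
Readings, each from a call of its own:
- get_time(): time.
- get_joint_pos(): joint angles.
- get_qvel(): joint speeds.
- get_effort(): joint torques, N m.
- get_tcp_pos(): TCP position.
- get_ee_rot(): TCP orientation.
- get_ft_force(): force on the tool from outside, world axes, zero at the start.
- get_ft_torque(): the same for the moment, N m.
- get_grip_width(): opening from 0.0 (shut) to 1.0 (fully open).
Only numpy, scipy, OpenCV 4.12 (cv2) and the standard library are available. Lean on these libraries where they do the work, as an engineer would, in place of code of your own. Each camera call takes 0.05 s, during which the arm holds its last target.

## Working session

There is one attempt and no reset: what is moved stays moved. The work goes in short steps, each a Python script; the robot and the scene stay as the last script left them, time stands still between calls to the robot, and variables do not carry over. Pictures are saved under pics/ and viewed, and the job is handed in when it is done.

```bash
mkdir -p pics; ls
python3 - <<'E'
from station import *
import cv2,numpy as np
for n in ["scene","top","wrist"]:
    im=read_camera(n); cv2.imwrite(f"pics/{n}0.png",im[:,:,::-1]); 
    ci=camera_info(n); print(n,{k:np.round(v,4).tolist() for k,v in ci.items()})
print(get_time(),get_tcp_pos(),get_ee_rot(),get_grip_width())
E
```

```text
pics
scene {'intrinsics': [[393.9534, 0.0, 252.3569], [0.0, 393.9534, 195.7513], [0.0, 0.0, 1.0]], 'dist': [-0.0852, 0.0, 0.0, 0.0, 0.0], 'T': [[0.4461, -0.6363, 0.6293, 1.3226], [0.8948, 0.3309, -0.2998, -0.3949], [-0.0175, 0.6969, 0.717, 1.0237], [0.0, 0.0, 0.0, 1.0]]}
top {'intrinsics': [[357.8066, 0.0, 254.7747], [0.0, 357.8066, 196.0369], [0.0, 0.0, 1.0]], 'dist': [-0.0062, 0.0, 0.0, 0.0, 0.0], 'T': [[-0.0247, 0.9989, -0.041, 0.4571], [-0.9996, -0.0251, -0.0109, -0.0046], [-0.0119, 0.0407, 0.9991, 0.9802], [0.0, 0.0, 0.0, 1.0]]}
wrist {'intrinsics': [[292.875, 0.0, 252.5872], [0.0, 292.875, 186.725], [0.0, 0.0, 1.0]], 'dist': [-0.0346, 0.0, 0.0, 0.0, 0.0], 'tool_from_camera': [[1.0, -0.0003, -0.0007, -0.0007], [-0.0005, -0.9587, -0.2844, -0.0779], [-0.0006, 0.2844, -0.9587, -0.162], [0.0, 0.0, 0.0, 1.0]]}
0.15 [ 0.20113927 -0.59130904  0.2220975 ] [-3.55662676e-04  8.13004934e-01 -5.82256518e-01 -4.44616050e-04] 0.9969214479230739
```

View pics/scene0.png

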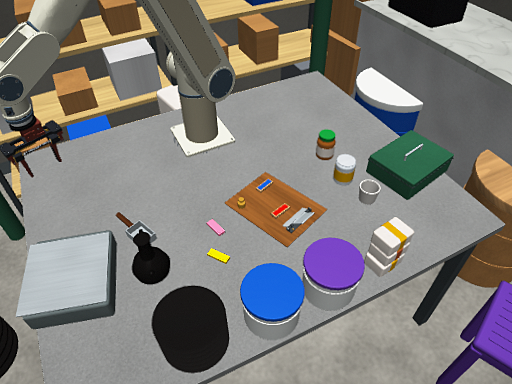

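View pics/top0.png

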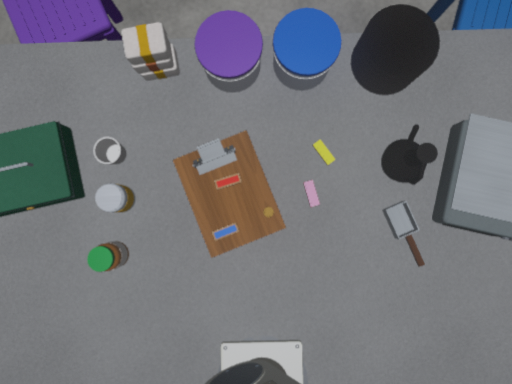

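The red-banded plate is on the board at top (228,181). Its look-alikes are the blue-banded spare (226,232), the pink plate (312,193) and the yellow plate (324,152). I'll check the choice in a close crop.

Run:
```python
import cv2
im=cv2.imread("pics/top0.png")[125:265,165:295]
cv2.imwrite("pics/topcrop.png",cv2.resize(im,None,fx=4.2,fy=4.2,interpolation=cv2.INTER_CUBIC))
im=cv2.imread("pics/scene0.png")[165:250,215:335]
cv2.imwrite("pics/scenecrop.png",cv2.resize(im,None,fx=6,fy=6,interpolation=cv2.INTER_CUBIC))
```

```text
(no output)
```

View pics/topcrop.png

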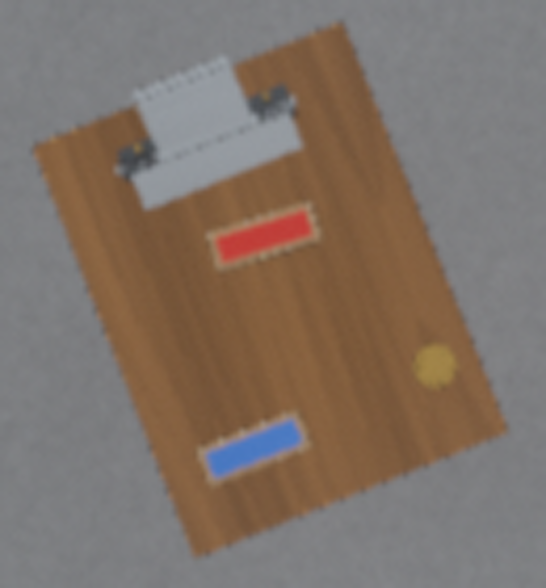

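View pics/scenecrop.png

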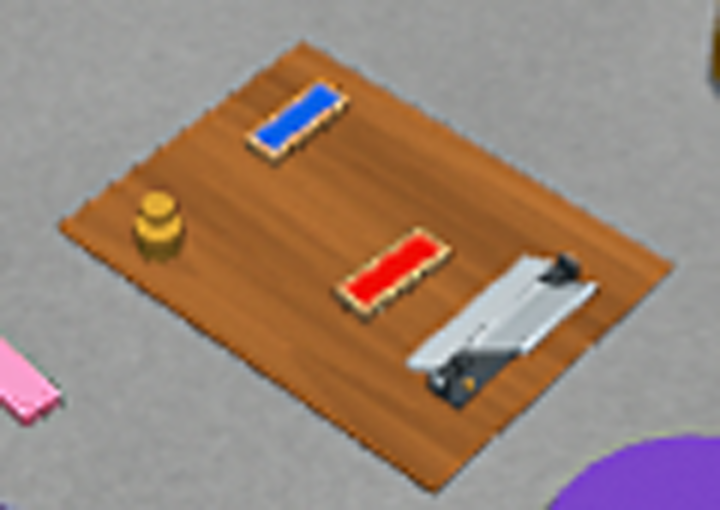

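The crop confirms the choice: the red-banded plate lies on the board just before the flap. Next I work out the positions.

```bash
cat > h.py <<'E'
from station import *
import numpy as np, cv2
from scipy.spatial.transform import Rotation as R
def ray(cam,px,T=None):
    ci=camera_info(cam); K=ci["intrinsics"];d=np.array(ci["dist"])
    T=np.array(ci["T"]) if T is None else T
    u=cv2.undistortPoints(np.array(px,float).reshape(-1,1,2),np.array(K),d)[:,0]
    dirs=np.c_[u[:,0],-u[:,1],-np.ones(len(u))]@T[:3,:3].T
    return T[:3,3],dirs
def p2w(cam,px,z,T=None):
    o,d=ray(cam,px,T); return o+d*((z-o[2])/d[:,2])[:,None]
def w2p(cam,P,T=None):
    ci=camera_info(cam); T=np.array(ci["T"]) if T is None else T
    c=(np.asarray(P)-T[:3,3])@T[:3,:3]; c=c*[1,-1,-1]
    return cv2.projectPoints(c.reshape(-1,1,3),np.zeros(3),np.zeros(3),np.array(ci["intrinsics"]),np.array(ci["dist"]))[0][:,0]
def rot():  # tool rotation
    q=get_ee_rot(); return R.from_quat([q[1],q[2],q[3],q[0]])
def wristT():
    T=np.eye(4);T[:3,:3]=rot().as_matrix();T[:3,3]=get_tcp_pos()
    return T@np.array(camera_info("wrist")["tool_from_camera"])
def quat(M): 
    q=R.from_matrix(M).as_quat(); return np.array([q[3],q[0],q[1],q[2]])
E
python3 - <<'E'
from h import *
f=4.2
def top(c): return [[x/f+165-.4,y/f+125-.4] for x,y in c]
C=p2w("top",top([(343,22),(35,147),(197,556),(507,430)]),.006)
print(C.round(4))
s=6
D=p2w("scene",[[x/s+215-.4,y/s+165-.4] for x,y in [(433,493),(673,266),(303,41),(60,227)]],.006)
print(D.round(4))
for Q in (C,D):
    c=Q.mean(0);ex=(Q[0]+Q[1]-Q[2]-Q[3])/2; ey=(Q[1]+Q[2]-Q[0]-Q[3])/2
    print(c,np.linalg.norm(ex),np.linalg.norm(ey),np.arctan2(ex[1],ex[0]),np.arctan2(-ey[0],ey[1]))
c=C.mean(0);a=np.arctan2(ex[1],ex[0])
P=p2w("top",top([(310,206),(208,234),(218,270),(319,240)]),.016)
a=.36;
Rm=np.array([[np.cos(a),np.sin(a)],[-np.sin(a),np.cos(a)]])
print(((P-c)[:,:2]@Rm.T).round(4), ((P.mean(0)-c)[:2]@Rm.T).round(4))
E
```

```text
[[ 0.6797  0.0248  0.006 ]
 [ 0.6029  0.2281  0.006 ]
 [ 0.3348  0.1273  0.006 ]
 [ 0.411  -0.0748  0.006 ]]
[[ 0.6838  0.0267  0.006 ]
 [ 0.6062  0.2321  0.006 ]
 [ 0.3355  0.1319  0.006 ]
 [ 0.4134 -0.0717  0.006 ]]
[0.50708586 0.07635636 0.006     ] 0.2864603305372835 0.21666366407854576 0.35740658049306473 0.3611095327006805
[0.50973657 0.0797416  0.006     ] 0.2882446936893199 0.2187618690131239 0.35177861275106187 0.3632008038318799
[[ 0.0383 -0.0441]
 [ 0.0463  0.0236]
 [ 0.0223  0.0263]
 [ 0.0157 -0.0412]] [ 0.0306 -0.0088]
```

```bash
cat >> h.py <<'E'
YAW=.36; ORG=np.array([.5084,.078,0.])
def Bm(): return R.from_euler('z',YAW).as_matrix()
def b2w(p): return ORG+Bm()@np.asarray(p,float)
def w2b(P): return (np.asarray(P)-ORG)@Bm()
def toolq(th=0,yaw=0,s=1):
    # tool x along board s*x, z down; th>0: board -x side lower
    M=Bm()@R.from_euler('z',yaw).as_matrix()@R.from_euler('y',-th).as_matrix()
    return quat(M@np.array([[s,0,0],[0,-s,0],[0,0,-1.]]).T)
E
python3 - <<'E'
from h import *
for s in (1,-1):
    print(s,inverse_kinematics(b2w([.06,0,.2]),toolq(s=s)),inverse_kinematics(b2w([.09,0,.02]),toolq(.15,s=s)))
q=inverse_kinematics(b2w([.06,0,.2]),toolq(s=1))
E
```

```text
1 [ 1.53066737e-01  3.75331433e-01  1.76475977e+00 -4.44089210e-16
  1.00150145e+00 -2.06933263e-01] [ 0.14706551  0.63872344  1.87669767  0.06838076  0.48046873 -0.27127269]
-1 None None
```

Run:
```python
from h import *
move_pose(b2w([.04,-.01,.2]),toolq())
wait(.2)
T=wristT(); np.save("T1.npy",T)
cv2.imwrite("pics/w1.png",cv2.resize(read_camera("wrist")[:,:,::-1],None,fx=1.5,fy=1.5,interpolation=cv2.INTER_CUBIC))
print(get_time(),get_tcp_pos())
```

```text
3.0833 [0.54945007 0.08234903 0.20000307]
```

View pics/w1.png

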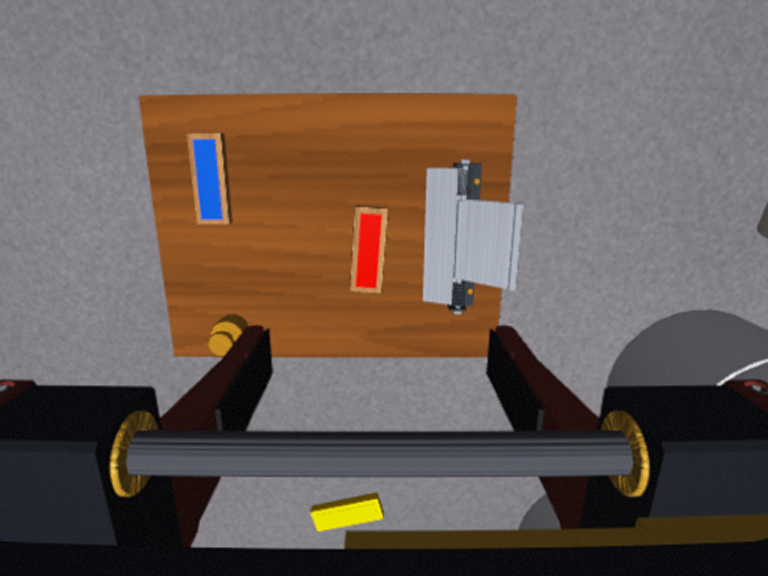

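Run:
```python
import cv2
im=cv2.imread("pics/w1.png")
cv2.imwrite("pics/w1a.png",cv2.resize(im[150:320,330:540],None,fx=3.5,fy=3.5,interpolation=cv2.INTER_CUBIC))
t=[im[y-20:y+20,x-20:x+20] for x,y in [(140,95),(516,95),(500,357),(174,357)]]
import numpy as np
cv2.imwrite("pics/w1b.png",cv2.resize(np.vstack([np.hstack(t[:2]),np.hstack(t[2:])]),None,fx=7,fy=7,interpolation=cv2.INTER_CUBIC))
```

```text
(no output)
```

View pics/w1a.png

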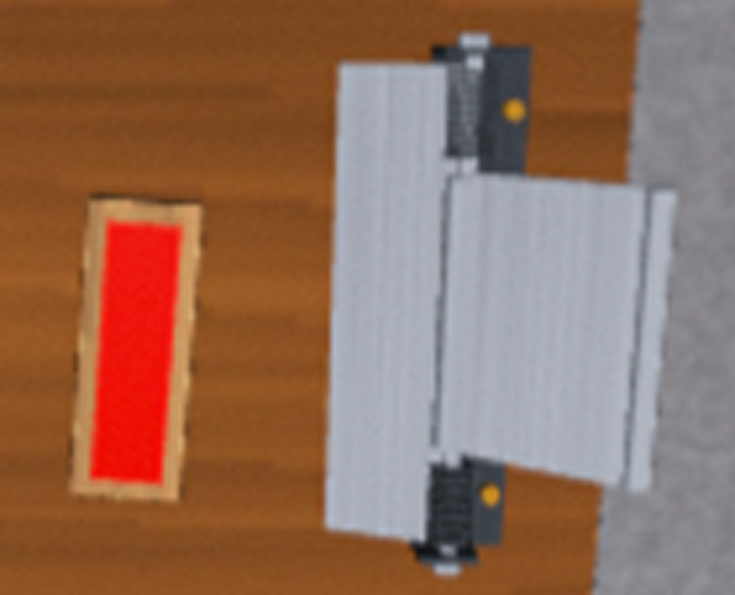

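View pics/w1b.png

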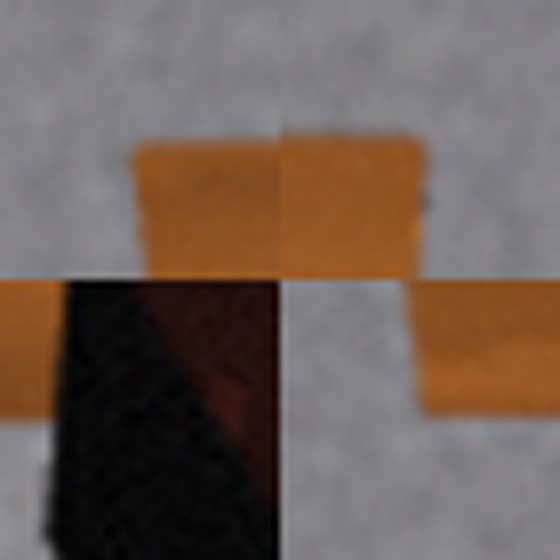

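Run:
```python
from h import *
T=np.load("T1.npy")
def px(l): return [[(x-.25)/1.5 ,(y-.25)/1.5] for x,y in l]
C=p2w("wrist",px([(516.7,94.3),(139.3,95.4),(174,355.9)]),.006,T)
print(C.round(4),np.linalg.norm(C[0]-C[1]),np.linalg.norm(C[1]-C[2]))
ex=C[0]-C[1];print(np.arctan2(ex[1],ex[0])); ey=C[1]-C[2];print(np.arctan2(-ey[0],ey[1]), (C[0]+C[2])/2)
cr=lambda l:px([(x/3.5+330,y/3.5+150) for x,y in l])
P=p2w("wrist",cr([(93,200),(203,206),(180,500),(70,494)]),.016,T)
L=p2w("wrist",cr([(339,62),(325,528)]),.008,T)
print("corner b",w2b(C).round(4));print("plate",w2b(P).round(4),w2b(P).mean(0));print("lip",w2b(L).round(4))
```

```text
[[ 0.6045  0.2313  0.006 ]
 [ 0.3356  0.1304  0.006 ]
 [ 0.411  -0.0742  0.006 ]] 0.2872920175635711 0.21812523848156493
0.3588569581879786
0.3533187845617106 [0.50779152 0.07852487 0.006     ]
corner b [[ 0.144   0.1096  0.006 ]
 [-0.1433  0.1099  0.006 ]
 [-0.1448 -0.1082  0.006 ]]
plate [[ 0.0221  0.0254  0.016 ]
 [ 0.0467  0.0241  0.016 ]
 [ 0.0416 -0.0452  0.016 ]
 [ 0.0156 -0.0437  0.016 ]] [ 0.0315266  -0.00984012  0.016     ]
lip [[ 0.0771  0.0552  0.008 ]
 [ 0.077  -0.055   0.008 ]]
```

Run:
```python
from h import *
q=toolq(yaw=np.pi/2)
print(inverse_kinematics(b2w([.0315,-.0098,.06]),q))
move_pose(b2w([.0315,-.0098,.05]),q)
movel(b2w([.0315,-.0098,.010]),v=.08)
print(get_grip_width(),w2b(get_tcp_pos()),get_ft_force(),get_time())
movel(b2w([.0315,.0088,.010]),v=.05)
print(get_ft_force())
movel(b2w([.0315,.0078,.010]),v=.05)
movel(b2w([.0315,.0078,.045]),v=.12)
movel(b2w([-.035,0,.10]),v=.2)
wait(.1)
T=wristT(); np.save("T2.npy",T)
cv2.imwrite("pics/w2.png",cv2.resize(read_camera("wrist")[:,:,::-1],None,fx=1.5,fy=1.5,interpolation=cv2.INTER_CUBIC))
print(get_time())
```

```text
[ 1.24836762e-01  5.53090164e-01  1.89287192e+00 -4.44089210e-16
  6.95630572e-01 -1.80595956e+00]
0.999758741563391 [ 0.03130833 -0.00976303  0.00957929] [-0.5460529  -0.13694233  0.36363613] 5.1333
[-1.17147515 -0.46473497  0.27219766]
7.0833
```

View pics/w2.png

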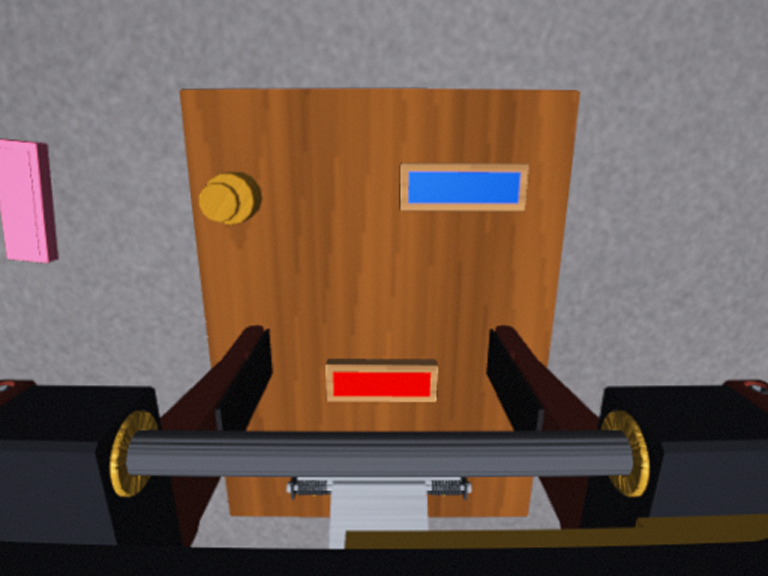

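Run:
```python
import cv2
im=cv2.imread("pics/w2.png")
cv2.imwrite("pics/w2a.png",cv2.resize(im[350:412,315:450],None,fx=5.8,fy=5.8,interpolation=cv2.INTER_CUBIC))
```

```text
(no output)
```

View pics/w2a.png

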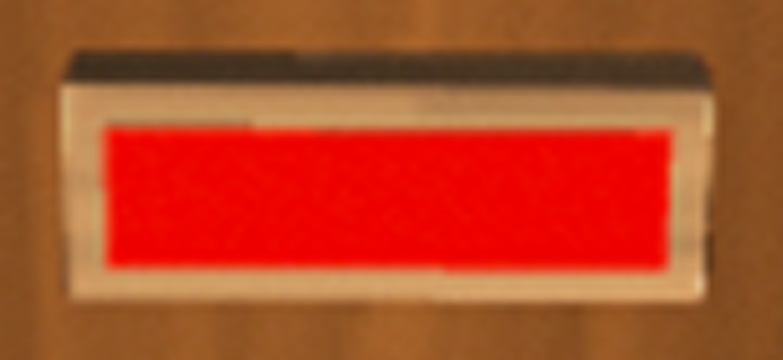

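Run:
```python
from h import *
T=np.load("T2.npy")
P=p2w("wrist",[((x/5.8+315-.25)/1.5,(y/5.8+350-.25)/1.5) for x,y in [(60,85),(712,92),(705,300),(70,299)]],.016,T)
B=w2b(P);print(B.round(4),B.mean(0),(B[0]-B[1]),(B[3]-B[2]))
```

```text
[[ 0.0146 -0.0325  0.016 ]
 [ 0.0154  0.037   0.016 ]
 [ 0.0407  0.0372  0.016 ]
 [ 0.0406 -0.0324  0.016 ]] [0.02783377 0.00232411 0.016     ] [-7.75150369e-04 -6.95313658e-02  2.77555756e-17] [-7.32271257e-05 -6.96183961e-02  0.00000000e+00]
```

Run:
```python
from h import *
y=.0015
command_gripper(0.0); print(get_time(),get_grip_width())
movel(b2w([-.004,y,.04]),v=.15)
movel(b2w([-.004,y,.010]),v=.08)
f0=get_ft_force()
movel(b2w([.034,y,.010]),v=.05)
print(get_ft_force()-f0,w2b(get_tcp_pos()))
movel(b2w([.030,y,.010]),v=.05)
movel(b2w([-.030,y,.10]),v=.2)
command_gripper(1.0)
T=wristT(); np.save("T3.npy",T)
im=cv2.resize(read_camera("wrist")[:,:,::-1],None,fx=1.5,fy=1.5,interpolation=cv2.INTER_CUBIC)
cv2.imwrite("pics/w3.png",im)
print(get_time())
```

```text
8.425 0.006672975923840603
[ 0.58739912  1.05576293 -0.58220763] [0.03366085 0.00156639 0.0098667 ]
12.825
```

View pics/w3.png

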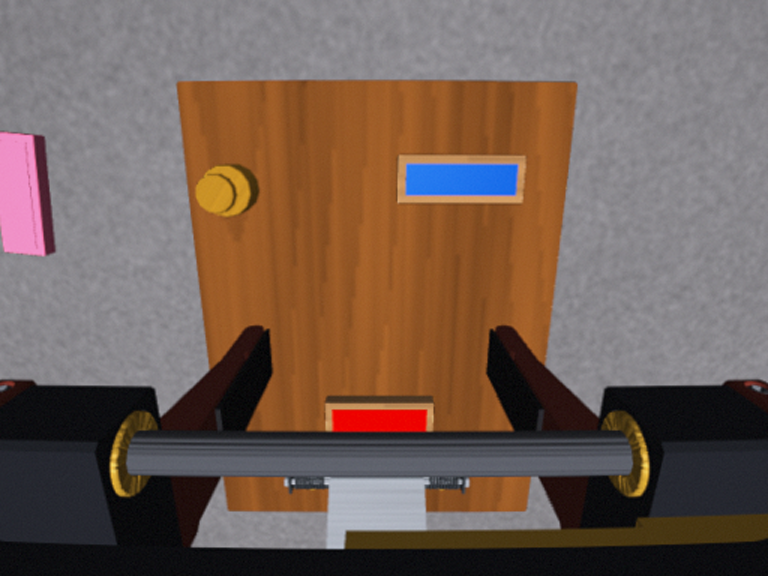

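```bash
cat >> h.py <<'E'
def pose(xf,xr,zf,zr,y=.0015,w=None):
    w=w or get_grip_width()*.088
    th=np.arcsin((zf-zr)/w)
    return b2w([(xf+xr)/2,y,(zf+zr)/2]),toolq(th)
def snap(n):
    for c in ("top","scene","wrist"):
        cv2.imwrite(f"pics/{n}_{c}.png",read_camera(c)[:,:,::-1])
E
python3 - <<'E'
from h import *
T=np.load("T3.npy")
print(w2b(p2w("wrist",[(326/1.5,404/1.5),(433/1.5,404/1.5)],.016,T)))
p,q=pose(.122,.034,.0205,.0105)
move_pose(p+[0,0,.085],q)
movel(p+[0,0,.04],v=.15)
f0=get_ft_force()
movel(p,v=.06)
print(w2b(get_tcp_pos()),get_ft_force()-f0,get_time())
snap("a")
im=cv2.imread("pics/a_scene.png")[165:250,215:335]
cv2.imwrite("pics/a1.png",cv2.resize(im,None,fx=6,fy=6,interpolation=cv2.INTER_CUBIC))
E
```

```text
[[ 0.04728088 -0.03160741  0.016     ]
 [ 0.04722919  0.03675719  0.016     ]]
[0.07901167 0.00129775 0.01591436] [3.18311498 0.85720889 4.74046258] 15.4917
```

View pics/a1.png

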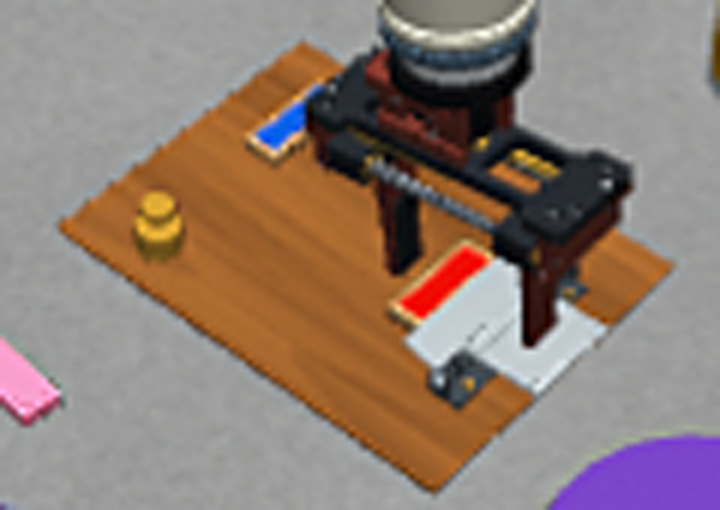

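View pics/a_wrist.png

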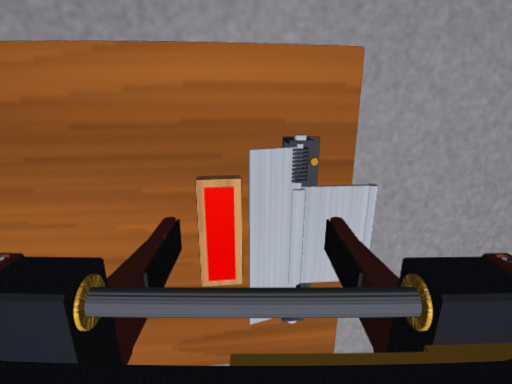

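The flap is open: it is raised in the crop and the thumb plate is level. The rear fingertip stands behind the red plate. Next I push, alternating small gripper closings with arm advances.

Run:
```python
from h import *
f0=get_ft_force()
ZF,ZR=.0205,.011
def rep(t):
    w=get_grip_width()*.088; p=w2b(get_tcp_pos()); print(t,round(w,4),"xf",round(p[0]+w/2,4),"xr",round(p[0]-w/2,4),get_ft_force().round(1),round(get_time(),2))
xf=.127
def go(xf,v=.04,**k):
    w=get_grip_width()*.088
    p,q=pose(xf,xf-np.sqrt(w*w-(ZF-ZR)**2),ZF,ZR,y=.0022,w=w); return movel(p,q,v=v,**k)
go(xf); rep("adv")
for w in (.080,.073,.066):
    command_gripper(w/.088); rep("close")
    go(xf); rep("adv")
snap("b")
im=cv2.imread("pics/b_scene.png")[165:250,215:335]
cv2.imwrite("pics/b1.png",cv2.resize(im,None,fx=6,fy=6,interpolation=cv2.INTER_CUBIC))
```

```text
adv 0.0879 xf 0.1267 xr 0.0388 [-1.  -0.5  3.3] 15.93
close 0.0805 xf 0.1246 xr 0.0441 [3.4 0.5 4.9] 16.3
adv 0.0799 xf 0.1259 xr 0.046 [-1.2 -1.2  5.2] 16.55
close 0.0731 xf 0.1245 xr 0.0514 [3.7 1.2 4.9] 16.91
adv 0.0727 xf 0.1259 xr 0.0532 [-1.  -0.5  5. ] 17.16
close 0.0658 xf 0.1246 xr 0.0588 [4.1 1.6 4.5] 17.52
adv 0.0662 xf 0.1264 xr 0.0602 [-0.4  0.7  4.3] 17.77
```

View pics/b1.png

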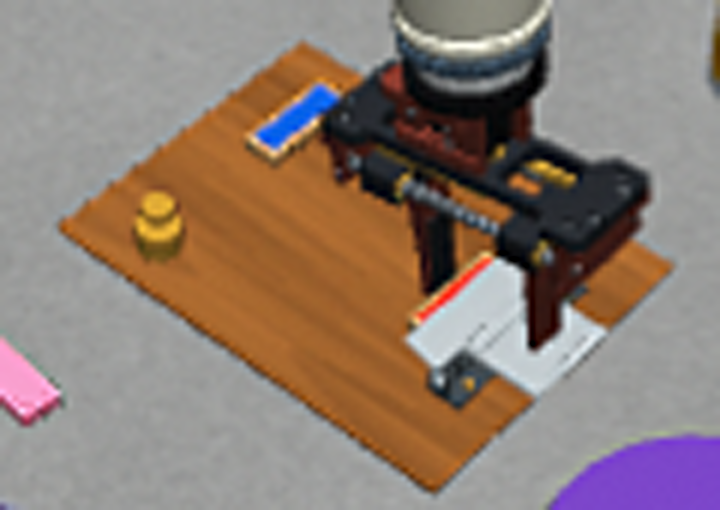

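View pics/b_wrist.png

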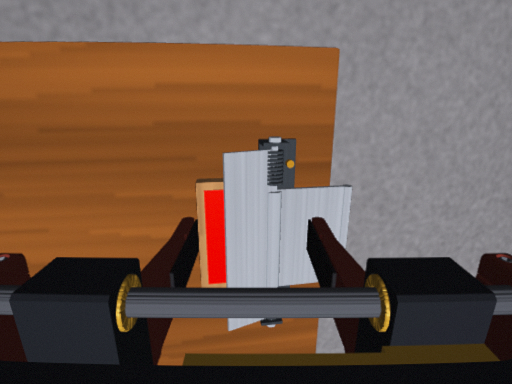

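Run:
```python
from h import *
ZF,ZR=.0205,.011
def rep(t):
    w=get_grip_width()*.088; p=w2b(get_tcp_pos()); print(t,round(w,4),"xf",round(p[0]+w/2,4),"xr",round(p[0]-w/2,4),"Fb",(get_ft_force()@Bm()).round(1),round(get_time(),2))
def go(xf,v=.04,**k):
    w=get_grip_width()*.088
    p,q=pose(xf,xf-np.sqrt(w*w-(ZF-ZR)**2),ZF,ZR,y=.0022,w=w); return movel(p,q,v=v,**k)
command_gripper(.059/.088); rep("close")
go(.1255); rep("adv")
for i in range(10):
    p=w2b(get_tcp_pos()); w=get_grip_width()*.088
    hit=go(.1255+.001*(i+1),v=.02,until_force=8); rep(hit)
    if hit or (get_ft_force()@Bm())[0]<-9: break
snap("c")
im=cv2.imread("pics/c_scene.png")[165:250,215:335]
cv2.imwrite("pics/c1.png",cv2.resize(im,None,fx=6,fy=6,interpolation=cv2.INTER_CUBIC))
```

```text
close 0.0591 xf 0.1251 xr 0.066 Fb [3.8 0.7 5.6] 18.27
adv 0.059 xf 0.1253 xr 0.0664 Fb [ 1.  -0.5  4.8] 18.52
False 0.059 xf 0.1256 xr 0.0666 Fb [-2.5 -0.9  4.5] 18.77
False 0.059 xf 0.1271 xr 0.0681 Fb [-3.   1.2  3.7] 19.02
False 0.0592 xf 0.1286 xr 0.0694 Fb [-4.   1.   3.3] 19.27
False 0.0591 xf 0.1286 xr 0.0695 Fb [-5.9 -0.5  5.4] 19.52
False 0.0591 xf 0.1287 xr 0.0696 Fb [-9.3 -0.8  8. ] 19.77
```

View pics/c1.png

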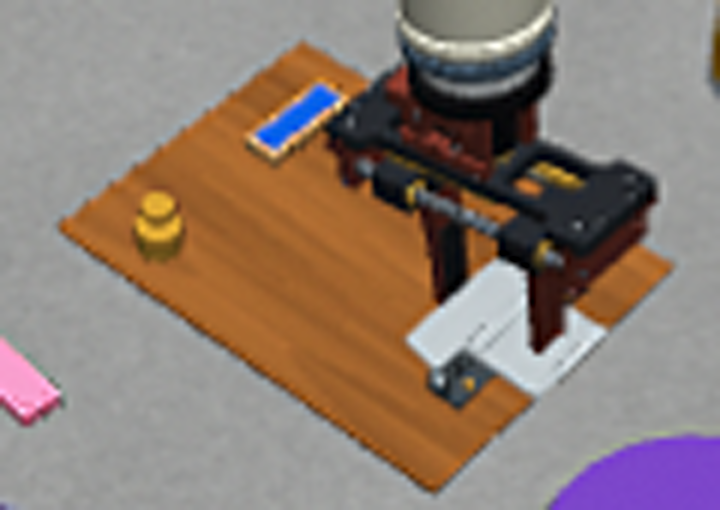

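View pics/c_wrist.png

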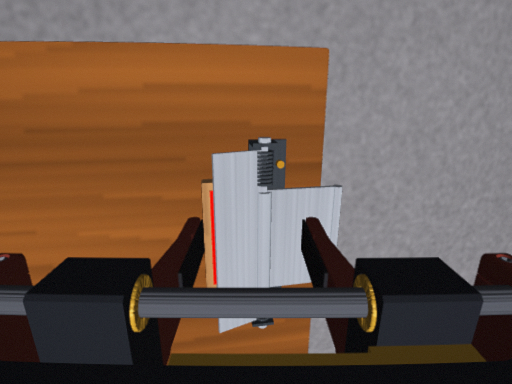

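Run:
```python
from h import *
Bx=Bm()[:,0]
p=get_tcp_pos(); movel(p-Bx*.005,v=.04)
print("F",(get_ft_force()@Bm()).round(1),w2b(get_tcp_pos()))
snap("d")
p=get_tcp_pos()
movel(p+[0,0,.035],v=.05)
print("F",(get_ft_force()@Bm()).round(1))
movel(p+[0,0,.10],v=.15)
move_pose(b2w([.04,0,.2]),toolq()); wait(.2)
T=wristT();np.save("T4.npy",T)
snap("e"); print(get_time(),get_ft_force())
im=cv2.imread("pics/e_wrist.png")[80:230,200:370]
cv2.imwrite("pics/e1.png",cv2.resize(im,None,fx=4,fy=4,interpolation=cv2.INTER_CUBIC))
```

```text
F [ 1.6 -1.   4.1] [0.09580787 0.00210567 0.01602274]
F [-0.1 -0.  -0.1]
22.6833 [-0.16368481  0.36836657  0.69710142]
```

View pics/d_wrist.png

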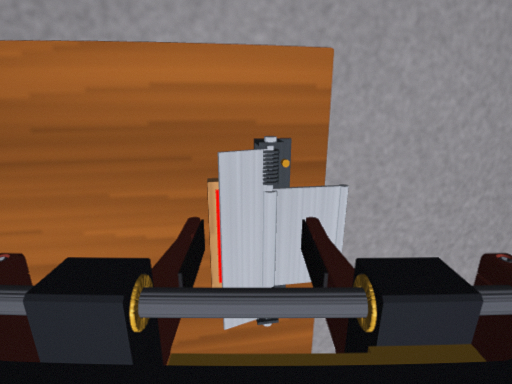

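View pics/e1.png

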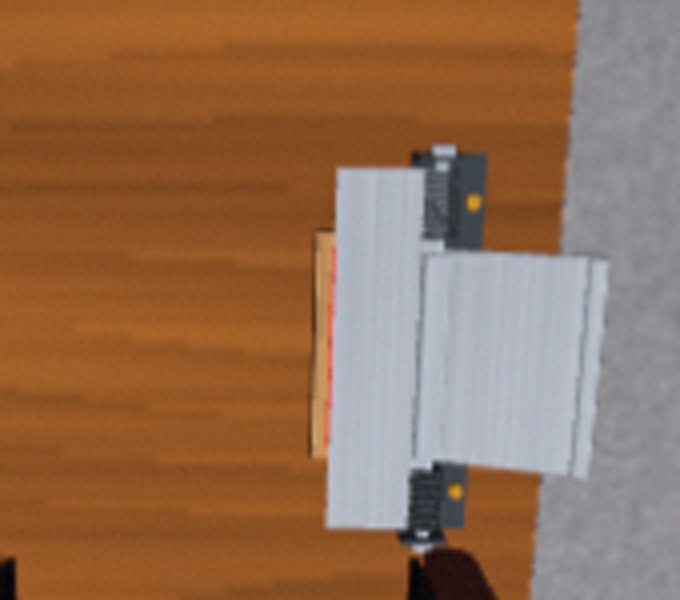

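Run:
```python
from h import *
T=np.load("T4.npy")
f=lambda l,z:w2b(p2w("wrist",[(x/4+200-.4,y/4+80-.4) for x,y in l],z,T)).round(4)
print("plate trailing top",f([(316,231),(312,457)],.016)); print("lip",f([(337,168),(326,527)],.018))
im=cv2.imread("pics/e_scene.png")[165:250,215:335]
cv2.imwrite("pics/e2.png",cv2.resize(im,None,fx=6,fy=6,interpolation=cv2.INTER_CUBIC))
```

```text
plate trailing top [[ 0.0688  0.0373  0.016 ]
 [ 0.0693 -0.0321  0.016 ]]
lip [[ 0.0742  0.0555  0.018 ]
 [ 0.0741 -0.0544  0.018 ]]
```

View pics/e2.png

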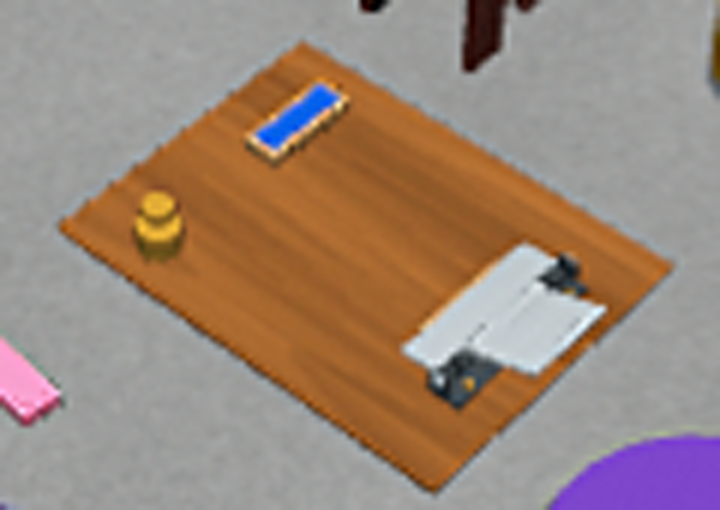

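View pics/e_top.png

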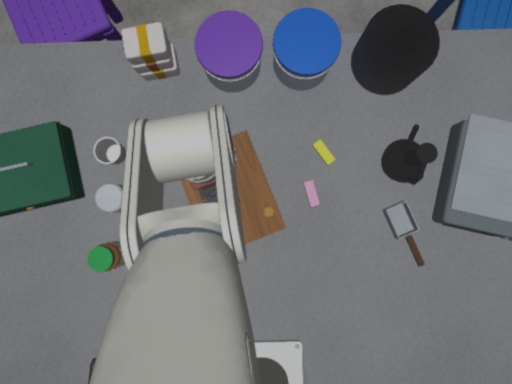

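Run:
```python
from h import *
move_pose(b2w([.07,-.05,.085]),toolq()); wait(.3)
T=wristT();np.save("T5.npy",T)
im=read_camera("wrist")[:,:,::-1]; cv2.imwrite("pics/f.png",im)
for P in ([.07,.035,.016],[.07,-.035,.016],[.096,0,.006]): print(w2p("wrist",b2w(P)[None],T))
cv2.imwrite("pics/f1.png",cv2.resize(im[80:280,180:400],None,fx=3.6*.8,fy=3.6*.8,interpolation=cv2.INTER_CUBIC))
```

```text
[[251.55129945  91.78354478]]
[[251.53874159 180.79348165]]
[[283.14022472 136.61533937]]
```

View pics/f1.png

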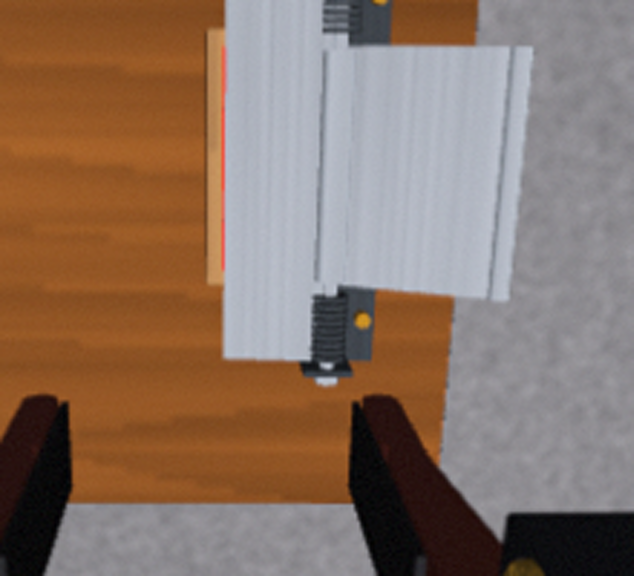

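Run:
```python
from h import *
movel(get_tcp_pos()+np.array([0,0,.1]),v=.2)
job_done(); print(get_time())
```

```text
the job is handed in; nothing more can be done
the job is handed in; nothing more can be done
```

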